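Tilt a clamp bar out of its stock bin and kit it

ROBOT

A 7-joint arm with a two-finger parallel gripper is mounted at the origin on the work surface. World frame = base frame: x ahead of the robot, y to its left, z up, the work surface at z = 0. Lengths are in m, angles in rad, forces in N, time in s.
With the tool pointing down it reaches from about 0.4 to 0.85 m from the base axis. Payload 10.4 kg.
Tool frame: the origin (TCP) lies at the very end of the fingers, on their centre line; the grasp point (between the pads) lies 19 mm behind it; z points along the fingers, y is the direction in which the jaws open and shut (so a half turn about z gives the same grasp; the last joint's range is limited). The gripper opens to 87 mm and grips with 3 to 60 N. Pads are 19 mm wide; open, the fingers measure 117 mm over their backs; the gripper's body (75 mm by 190 mm) begins 51 mm behind the grasp point.
Start: joints at [-1.126, 0.332, -0.065, 1.46, 0.022, 1.35, -0.088], TCP at [0.282, 0.558, 0.223] pointing down, gripper open.
Joint ranges: [-2.6, 2.6], [-0.5, 2.12], [-1.47, 1.34], [0.16, 2.42], [-1.27, 4.41], [0.06, 2.06], [-2.6, 2.6]. Speed limits (rad/s): [2.22, 2.22, 2.79, 2.79, 3.14, 3.14, 3.14].

INTERFACE

Orientations are given as a 3x3 rotation matrix whose columns are the frame's x, y, z axes.
In Python, from bench import manip, grab_frame gives the robot as it stands. Calls block until the motion is done:
- manip.move_pose(position, orientation): joint-space move of the TCP to a pose.
- manip.movel(position, ori=None, speed=0.15, max_force=None): straight line of the TCP; ori=None keeps the orientation; speed is the mean speed in m/s. With max_force (N) it stops when the force on the tool has changed by that much, and returns True; else False.
- manip.movej(angles): joint-space move.
- manip.gripper_to(opening, grasp_force=None): opening from 0.0 (shut) to 1.0 (fully open); grasp_force is the grip in N (None keeps the last); returns when the fingers have stopped.
- manip.dwell(seconds).
- manip.solve_ik(position, orientation): joint angles nearest the present ones, or None.
- manip.get_obs(): the state.
- grab_frame(name): name is "scene" or "top" or "wrist"; returns a dict with "frame" (480x640x3 uint8, red, green, blue), "fx", "fy", "cx", "cy" (pixels), "k1" (the pictures are not rectified: a ray, as slopes to the right and down, at radius r is drawn at 1 + k1 r^2 times it, then the intrinsics apply), "cam_to_world" (4x4, takes a point from camera to world coordinates); the wrist camera has in their place "hand_eye" (4x4, takes a point from camera to tool coordinates, whose origin is the TCP and whose axes are the flange's). Camera axes: x right, y down, z forward; pixel columns grow to the right and rows downward; lengths in m; the calibration is good to about 2 mm. A picture is of the moment at which its call begins: read the wrist's pose just before it. There is no depth.
A pose or a line that the arm cannot do raises manip.Unreachable and nothing moves.
- manip.sign_off(): hands the job in, once; it reports no verdict.
The state is a dict: "time_s": time; "joint_pos": joint angles; "joint_velocities": joint speeds; "tau": joint torques, N m; "position": TCP position; "tool_rot": TCP orientation; "ft_force": force on the tool from outside, world axes, zero at the start; "moment": the same for the moment, N m; "grip_width": opening from 0.0 (shut) to 1.0 (fully open).
Only numpy, scipy, OpenCV 4.12 (cv2) and the standard library are available. Lean on these libraries where they do the work, as an engineer would, in place of code of your own. Each camera call takes 0.05 s, during which the arm holds its last target. There are 200 camera calls.

TASK

Take the wide clamp bar out of the blue stock bin: a foot under the bar is hooked behind the bin wall and a strip holds its inner end down, so raise its outer end to unhook the foot and draw the bar out through its slot. Then lay it, without dropping it, wholly inside the white kit tray and let go; leave the slim bar in its slot.

Things in the scene. Friction and masses are not known exactly. Their poses are not given: they have to be found in the camera images.
- bin: Fixed blue stock bin, 124 (x) by 160 (y) mm, 116 high, 5 mm walls, open top, two compartments along x. Origin: centre of its underside, z up. Its -x wall (x -62 to -57) has two upright slots 36 mm wide at y = +38 and -38, from a sill at z = 50 to a cross bar at z = 110 to 116 mm.
- clamp_bar: Loose aluminium bar 200 long, 24 wide, 10 thick, 0.13 to 0.22 kg. Origin: middle of its underside at the inner end; z up; runs along its -x to x = -200 mm. A foot (x -92 to -78, bar's width) reaches 16 mm below it. Starts level in either slot, parallel to bin x, origin at bin x = +53, z = 50: foot 18 mm behind the slotted wall, last 85 mm outside the wall, to be gripped across the width.
- slim_bar: Bystander in the other slot: loose aluminium bar 180 long, 12 wide, 10 thick, no foot; origin and axes as for the clamp bar, 65 mm stick out of the slot.
- bar_inner_end (a point): Centre of the clamp bar's inner end face (bar x = 0, z = +5 mm).
- bar_outer_end (a point): Centre of the clamp bar's outer end face (bar x = -200 mm, z = +5 mm).
- tray: Fixed white open kit tray, outside 290 (its x) by 150 (its y) mm, 30 high, walls and floor 5 mm thick; origin at the centre of its underside, z up.
- bin_keeper (a point): Middle of the underside of the bin's keeper strip (bin x +33 to +57, full width, z = 70 to 76 mm), 10 mm above the bars' inner ends, which lie on a ledge (x +37 to +57, top z = 50): no level lift by the foot's 16 mm. With the inner end on the ledge, the foot clears the sill from about 10 degrees (0.18 rad) of tilt; the bar meets the cross bar at about 22 (0.39).

How it is judged:
On the way:
1. the whole clamp bar has been drawn out in front of the slotted wall (x of each of bar_inner_end, bar_outer_end in the frame of bin below -0.062 m), for 0.1 s.
At the end, for the whole second after the job is handed in: Both ends of the clamp bar are inside the tray's walls (within 142 mm of its centre along its length, 70 mm across) and less than 55 mm above its underside, the bar is released and at rest, and the slim bar is within 30 mm of where it began (x of bar_inner_end in the frame of tray between -0.142 and 0.142 m and x of bar_outer_end in the frame of tray between -0.142 and 0.142 m and y of bar_inner_end in the frame of tray between -0.07 and 0.07 m and y of bar_outer_end in the frame of tray between -0.07 and 0.07 m and z of each of bar_inner_end, bar_outer_end in the frame of tray below 0.055 m and linear speed of clamp_bar below 0.02 m/s and distance of slim_bar from where it was at the start of the episode below 0.03 m); the robot touches nothing.
It fails at once if the slim bar is moved more than 30 mm (distance of slim_bar from where it was at the start of the episode above 0.03 m).
It fails at once if the clamp bar is dropped (it moves faster than 0.8 m/s, a fall of over 30 mm, while the fingers do not touch it) (linear speed of clamp_bar above 0.8 m/s and contact force between clamp_bar and the fingers below 0.05 N).
It also fails if it takes over 45 s, if anything falls off the work surface, if the arm or the gripper's body presses on something with over 40 N, if the wrist force passes 120 N, or if a joint passes its speed limit or range.

## Working session

There is one attempt and no reset: what is moved stays moved. The work goes in short steps, each a Python script; the robot and the scene stay as the last script left them, time stands still between calls to the robot, and variables do not carry over. Pictures are saved under pics/ and viewed, about 8 in all and at most 12, crops included, and the job is handed in when it is done.

```bash
mkdir -p pics; ls; cat > h.py <<'E'
import numpy as np, cv2
from bench import manip, grab_frame
def save(n,f): cv2.imwrite(f'pics/{n}.png',cv2.cvtColor(f['frame'],cv2.COLOR_RGB2BGR))
def ray(f,u,v,T=None):
    K=np.array([[f['fx'],0,f['cx']],[0,f['fy'],f['cy']],[0,0,1.]])
    p=cv2.undistortPoints(np.array([[[u,v]]],float),K,np.array([f['k1'],0,0,0,0]),None,None,None)[0,0] if 0 else None
    x=np.array([(u-f['cx'])/f['fx'],(v-f['cy'])/f['fy']]); y=x.copy()
    for _ in range(20): y=x/(1+f['k1']*(y@y))
    T=np.array(f['cam_to_world']) if T is None else T
    return T[:3,3],T[:3,:3]@np.array([*y,1])
def onz(f,u,v,z,T=None):
    o,d=ray(f,u,v,T); return o+d*(z-o[2])/d[2]
def proj(f,P,T=None):
    T=np.array(f['cam_to_world']) if T is None else T
    c=T[:3,:3].T@(np.array(P)-T[:3,3]); s=c[:2]/c[2]; s=s*(1+f['k1']*(s@s))
    return s*[f['fx'],f['fy']]+[f['cx'],f['cy']]
E
sed -i '/undistortPoints/d;/K=np/d' h.py
python3 - <<'E'
from h import *
a=grab_frame('scene');b=grab_frame('top');save('scene',a);save('top',b)
for f in(a,b): print(np.round(f['cam_to_world'],3).tolist(),f['fx'],f['k1'])
o=manip.get_obs();print(o)
E
```

```text
pics
[[0.463, 0.716, -0.522, 1.011], [0.886, -0.364, 0.287, -0.252], [0.015, -0.595, -0.803, 0.788], [0.0, 0.0, 0.0, 1.0]] 456.2119803819438 0.009548465690969224
[[0.027, -0.987, 0.157, 0.41], [-0.999, -0.032, -0.028, 0.03], [0.032, -0.156, -0.987, 0.903], [0.0, 0.0, 0.0, 1.0]] 461.10403690542483 -0.10688764050204667
{'time_s': 0.1, 'joint_pos': array([-1.12561289,  0.33281249, -0.06470861,  1.46082874,  0.02162039,
        1.34985912, -0.08849444]), 'joint_velocities': array([-0.00203163, -0.00049756,  0.00017476, -0.00267684,  0.00040679,
       -0.0012164 , -0.00083356]), 'tau': array([ 2.05523938e-03, -6.24537849e+01,  2.47335818e-02, -3.90723288e+01,
       -6.13318942e-02,  3.65064398e-02,  3.94577000e-05]), 'position': array([0.28167686, 0.55756922, 0.22184478]), 'tool_rot': array([[-8.92586555e-01,  4.50875823e-01, -4.83853169e-04],
       [ 4.50876078e-01,  8.92585866e-01, -1.11069346e-03],
       [-6.89043299e-05, -1.20954787e-03, -9.99999266e-01]]), 'ft_force': array([-0.22079714, -0.03984099, -0.53348442]), 'moment': array([ 0.02753155,  0.05800547, -0.02156609]), 'grip_width': 1.0003721301198343}
```

View pics/top.png

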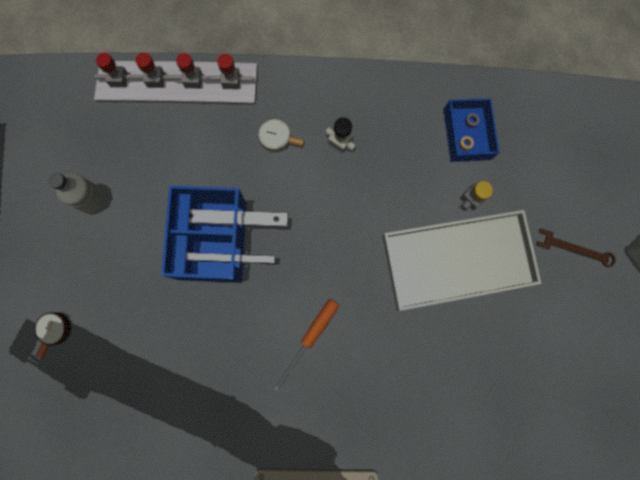

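View pics/scene.png

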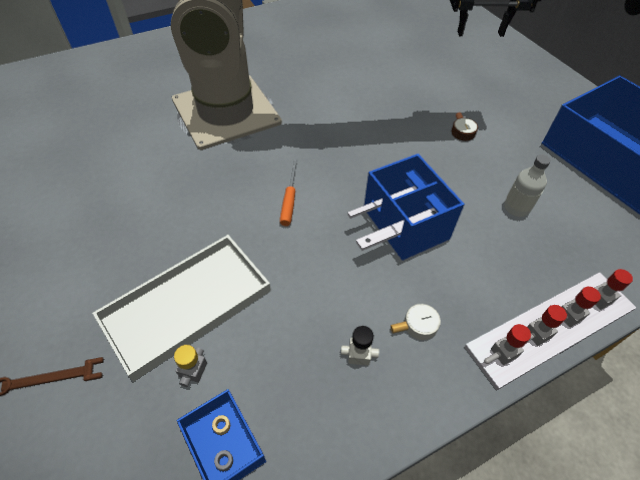

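Top view: the bin is at (165–243, 187–280). The wide bar sticks out to its right, with its outer end at about (288,219). The slim bar's outer end is at (274,260). The tray's corners are about (385,233), (525,211), (540,283) and (399,309). The scene view agrees, with the wide bar's end at about (360,240). Bin −x therefore points along world −y.

```bash
cat > m.py <<'E'
from h import *
a=grab_frame('scene');b=grab_frame('top')
def whites(f,box,thr=120):
    u0,v0,u1,v1=box; im=f['frame'][v0:v1,u0:u1].astype(int)
    m=((im.min(2)>thr)&(im.max(2)-im.min(2)<50)).astype(np.uint8)
    cs=cv2.findContours(m,cv2.RETR_EXTERNAL,cv2.CHAIN_APPROX_NONE)[0]
    c=max(cs,key=cv2.contourArea)
    return c[:,0,:]+np.array([u0,v0])
def rect(f,c,z):
    P=np.array([onz(f,*p,z)[:2] for p in c])
    (ctr,wh,ang)=cv2.minAreaRect((P*1000).astype(np.float32))
    return ctr,wh,ang,cv2.boxPoints((ctr,wh,ang))
for name,f,box,z in [('bar',b,(246,205,300,235),.06),('slim',b,(246,250,290,270),.06),('tray',b,(375,200,550,320),.03),
                     ('tray',a,(85,230,280,385),.03),('bar',a,(345,205,405,252),.06),]:
    c=whites(f,box); r=rect(f,c,z); print(name,len(c),np.round(r[0]),np.round(r[1],1),round(r[2],1));print(np.round(r[3]).tolist())
# bin rim corners, top view
im=b['frame'].astype(int); m=((im[...,2]-im[...,0]>40)).astype(np.uint8); m[:,:150]=0;m[:,260:]=0;m[:170]=0;m[300:]=0
c=max(cv2.findContours(m,cv2.RETR_EXTERNAL,cv2.CHAIN_APPROX_NONE)[0],key=cv2.contourArea)
r=rect(b,c[:,0],.116);print('bin',np.round(r[0]),r[1],r[2],np.round(r[3]).tolist())
E
python3 m.py
```

```text
bar 100 [579. 108.] [22.8 74.7] 1.9
[[567.0, 145.0], [569.0, 70.0], [592.0, 71.0], [589.0, 146.0]]
slim 63 [502. 116.] [11.1 49.7] 1.8
[[496.0, 141.0], [497.0, 91.0], [508.0, 92.0], [507.0, 141.0]]
tray 828 [ 518. -276.] [150.7 289.4] 11.4
[[416.0, -149.0], [473.0, -432.0], [621.0, -403.0], [564.0, -119.0]]
tray 1110 [ 515. -295.] [415.2 325. ] 63.1
[[276.0, -407.0], [566.0, -554.0], [754.0, -184.0], [464.0, -37.0]]
bar 202 [581. 108.] [143.1  51.9] 85.3
[[549.0, 39.0], [601.0, 35.0], [613.0, 177.0], [561.0, 182.0]]
bin [541. 211.] (136.4949951171875, 163.19488525390625) 89.56512451171875 [[458.0, 143.0], [622.0, 142.0], [623.0, 278.0], [459.0, 280.0]]
```

```bash
cat > g.py <<'E'
from h import *
PSI=np.arctan2(-.9995,.033); OUT=np.array([.5806,.0705])      # bar outward heading, outer end
D0=np.array([np.cos(PSI),np.sin(PSI)])
P0=np.array([*(OUT-.2*D0),.050])                              # bar origin
TR=np.array([.518,-.276]); TPSI=np.arctan2(-284,57)
def pose(p,psi,th,s=1,lean=np.radians(8),g=.165,gu=.010):
    d=np.array([np.cos(psi)*np.cos(th),np.sin(psi)*np.cos(th),np.sin(th)])
    u=np.array([-np.cos(psi)*np.sin(th),-np.sin(psi)*np.sin(th),np.cos(th)])
    z=-(u*np.cos(lean)+d*np.sin(lean)); y=s*np.cross(d,u)
    return np.array(p)+g*d+gu*u+.019*z, np.column_stack([np.cross(y,z),y,z])
E
python3 - <<'E'
from g import *
r=np.radians
d3=np.array([*D0,0]); print('bin wall y',(OUT-.085*D0), 'P0',P0)
for s in(1,-1):
  for p,psi,th in[(P0,PSI,0),(P0+[0,0,.1],PSI,0),(P0,PSI,r(16)),(P0+.15*d3+[0,0,.05],PSI,r(16)),
    ([*(TR-.1*np.array([np.cos(TPSI),np.sin(TPSI)])),.021],TPSI,0)]:
    q=manip.solve_ik(*pose(p,psi,th,s)); print(s,None if q is None else np.round(q,2))
o=manip.get_obs()
P,R=pose(P0+[0,0,.12],PSI,0,1)
manip.movel(o['position']+[0,0,.08])
manip.move_pose(P,R); manip.gripper_to(.6)
o=manip.get_obs();w=grab_frame('wrist');save('w1',w)
T=np.eye(4);T[:3,:3]=o['tool_rot'];T[:3,3]=o['position'];T=T@np.array(w['hand_eye'])
lat=np.array([-D0[1],D0[0],0])
for sx in(1,-1):
  for b in(-.2,-.115): print(proj(w,P0-b*d3+sx*.012*lat+[0,0,.01],T).round(), end=' ')
print(manip.get_obs()['time_s'])
E
```

```text
bin wall y [0.57779513 0.15545371] P0 [0.57400029 0.27039108 0.05      ]
1 [ 0.73  0.81 -1.25  1.72  0.7   1.15  2.49]
1 [ 0.79  0.75 -1.39  1.63  0.63  1.32  2.51]
1 [ 0.54  0.76 -1.25  1.64  0.84  1.4   2.31]
1 [ 0.88  0.76 -1.39  1.64  0.87  1.48  2.55]
1 [-0.19  0.96  1.15  1.6  -0.96  1.35 -1.78]
-1 [-0.53  0.44  0.43  1.79 -0.39  0.97  0.12]
-1 [-0.55  0.32  0.45  1.7  -0.3   1.16  0.03]
-1 [-0.66  0.41  0.39  1.71 -0.02  1.09 -0.26]
-1 [-0.51  0.33  0.5   1.71 -0.02  1.14  0.01]
-1 [ 0.08  0.69  0.66  1.58 -0.55  1.15  1.11]
[292. 166.] [295. 280.] [329. 166.] [327. 280.] 4.1167
```

View pics/w1.png

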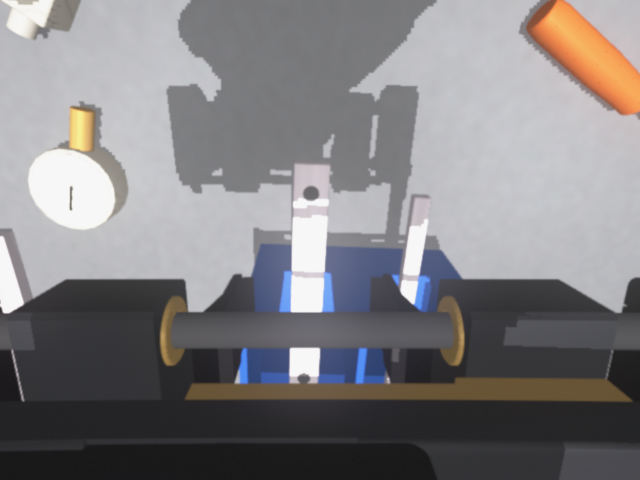

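The wrist view shows the wide bar's outer end at (292–329, 165), within a pixel of the prediction. The slim bar is clear on the right, with its end at (420,197). This wrist branch is close to the J7 limit, so I'll turn the tool half a turn while high up and then grasp.

```bash
python3 - <<'E'
from g import *
print(np.round(grab_frame('wrist')['hand_eye'],3).tolist())
d3=np.array([*D0,0])
manip.movel(manip.get_obs()['position']+[0,0,.12])
manip.move_pose(*pose(P0+[0,0,.20],PSI,0,-1))
print(manip.get_obs()['joint_pos'].round(2))
P,R=pose(P0+[0,0,.05],PSI,0,-1); manip.movel(P,R)
P,R=pose(P0,PSI,0,-1)
print('hit',manip.movel(P,R,speed=.06,max_force=8))
f0=manip.get_obs()['ft_force']
manip.gripper_to(0.0,60)
o=manip.get_obs();print(o['time_s'],o['grip_width']*87,f0,o['ft_force'],o['position']-P)
save('s2',grab_frame('scene'))
E
```

```text
[[-0.001, -0.965, -0.261, 0.072], [1.0, -0.001, -0.001, 0.001], [0.0, -0.261, 0.965, -0.161], [0.0, 0.0, 0.0, 1.0]]
[ 0.47  0.33 -0.8   1.52  0.11  1.35 -0.29]
hit False
10.3 23.34477882895207 [-0.35237113  0.25703682  0.24473152] [-1.56577056e-02  1.31119081e-04  9.12129225e-01] [ 7.43250149e-05 -2.47184712e-05  1.01105153e-04]
```

```bash
python3 - <<'E'
from g import *
r=np.radians
for t in(3,6,9,12,14,16):
    P,R=pose(P0+[0,0,.001],PSI,r(t),-1); h=manip.movel(P,R,speed=.05,max_force=25)
    o=manip.get_obs();print(t,h,o['ft_force'].round(1),o['moment'].round(2),o['joint_pos'].round(2))
    if h: break
print(o['time_s']); save('s3',grab_frame('scene'))
im=cv2.imread('pics/s3.png')[120:300,300:500]; cv2.imwrite('pics/s3c.png',cv2.resize(im,None,fx=3,fy=3,interpolation=2))
E
```

```text
3 False [ 0.1  0.  -2.2] [-0.27  0.04 -0.04] [ 0.36  0.51 -0.71  1.72  0.28  1.02 -0.4 ]
6 False [ 0.6 -0.3 -1.4] [-0.17  0.06  0.01] [ 0.32  0.49 -0.7   1.71  0.32  1.05 -0.44]
9 False [ 0.4 -0.8 -1.6] [-0.1   0.01 -0.  ] [ 0.28  0.48 -0.69  1.7   0.36  1.09 -0.49]
12 False [-0.1 -0.1 -2.3] [-0.04  0.04 -0.04] [ 0.23  0.48 -0.67  1.68  0.39  1.13 -0.53]
14 False [-0.3  0.7 -1.8] [ 0.04  0.05 -0.  ] [ 0.2   0.47 -0.67  1.67  0.42  1.16 -0.56]
16 False [-1.2 -0.8 -2.4] [0.1  0.07 0.03] [ 0.17  0.47 -0.66  1.66  0.44  1.19 -0.59]
12.175
```

View pics/s3c.png

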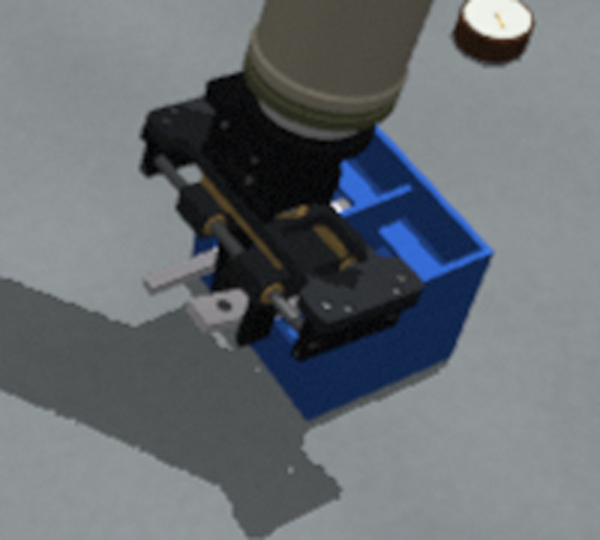

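The view shows the bar held with its outer end raised, at crop (215,310), and the slim bar still in place, at (180,275). Forces are small. Next I pull it out.

```bash
python3 - <<'E'
from g import *
r=np.radians; d3=np.array([*D0,0])
for s,dz in((.02,.001),(.05,.003),(.09,.018),(.14,.030),(.18,.045)):
    P,R=pose(P0+s*d3+[0,0,dz],PSI,r(16),-1); h=manip.movel(P,R,speed=.08,max_force=15)
    o=manip.get_obs();print(s,h,o['ft_force'].round(1),o['moment'].round(2),round(o['grip_width']*87,1))
    if h: break
print(o['time_s'],o['joint_pos'].round(2)); save('s4',grab_frame('scene'))
im=cv2.imread('pics/s4.png')[120:320,250:480]; cv2.imwrite('pics/s4c.png',cv2.resize(im,None,fx=3,fy=3,interpolation=2))
save('t4',grab_frame('top'))
E
```

```text
0.02 False [-0.5  0.1 -2.3] [0.04 0.08 0.03] 22.9
0.05 False [ 0.3  0.5 -1.6] [ 0.03  0.02 -0.01] 23.3
0.09 False [-0.3 -0.  -1.7] [0.03 0.02 0.03] 23.5
0.14 False [ 0.2 -0.4 -1.9] [0.06 0.03 0.04] 23.3
0.18 False [ 0.2  0.1 -1.7] [0.11 0.04 0.01] 23.3
15.3083 [ 0.45  0.38 -0.61  1.66  0.38  1.2  -0.24]
```

View pics/s4c.png

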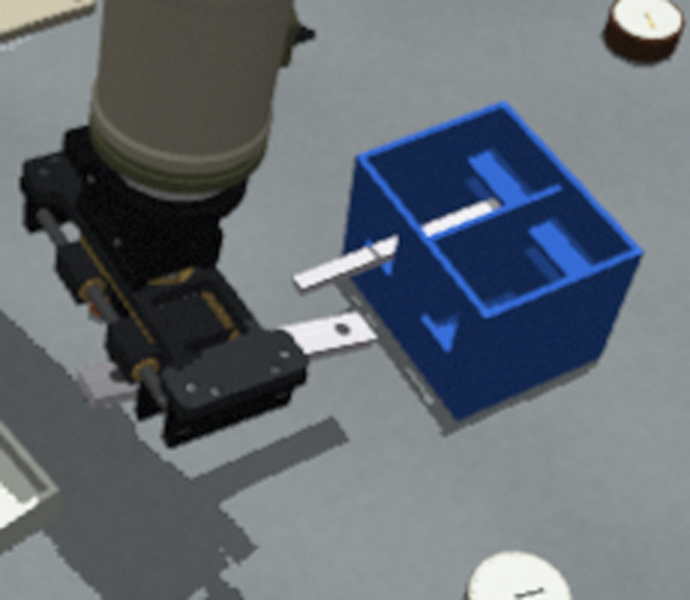

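```bash
python3 - <<'E'
from g import *
r=np.radians; d3=np.array([*D0,0])
f=grab_frame('scene'); lat=np.array([-D0[1],D0[0],0])
p=P0+.18*d3+[0,0,.045]; u=np.array([*(-D0*np.sin(r(16))),np.cos(r(16))])
print([proj(f,p+s*.012*lat+.01*u).round() for s in(1,-1)])
t=np.array([np.cos(TPSI),np.sin(TPSI),0]); q=np.array([*TR,0])-.1*t
manip.movel(*pose(p+.02*d3+[0,0,.05],PSI,r(4),-1),speed=.15)
manip.movel(*pose(q+[0,0,.12],TPSI,0,-1),speed=.2)
manip.movel(*pose(q+[0,0,.05],TPSI,0,-1),speed=.12)
o=manip.get_obs();print(o['time_s'],o['joint_pos'].round(2),o['moment'].round(2))
save('s5',grab_frame('scene'));b=grab_frame('top');save('t5',b)
im=cv2.imread('pics/s5.png')[200:400,70:300]; im2=cv2.imread('pics/t5.png')[180:380,350:570]
cv2.imwrite('pics/c5.png',np.hstack([cv2.resize(im,(400,400)),cv2.resize(im2,(400,400))]))
E
```

```text
[array([375., 229.]), array([368., 220.])]
17.9667 [ 0.94  0.63 -0.54  1.51  0.21  1.17  0.58] [-0.43 -0.05 -0.04]
```

View pics/c5.png

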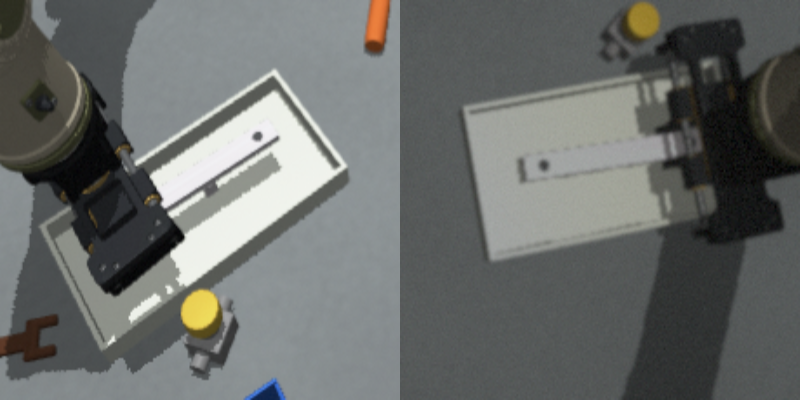

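The bar is level inside the tray's outline in both views: its inner end is at panel (265,133) on the left and (522,167) on the right, and the foot is visible. Sag is under about 3 px. Now I lower it and release.

```bash
python3 - <<'E'
from g import *
t=np.array([np.cos(TPSI),np.sin(TPSI),0]); q=np.array([*TR,0])-.1*t
manip.dwell(.3)
P,R=pose(q+[0,0,.0205],TPSI,0,-1)
print(manip.movel(P,R,speed=.03,max_force=4)); o=manip.get_obs(); print((o['position']-P).round(4),o['ft_force'].round(1))
manip.gripper_to(.33,5); manip.gripper_to(.55); manip.dwell(.3)
z=-R[:,2]
manip.movel(o['position']+.15*z,speed=.1)
o=manip.get_obs();print(o['time_s'],o['joint_pos'].round(2))
w=grab_frame('wrist');save('s6',grab_frame('scene'));b=grab_frame('top');save('t6',b)
im=cv2.imread('pics/s6.png')[130:400,70:470]; im2=cv2.imread('pics/t6.png')[180:380,150:570]
cv2.imwrite('pics/c6.png',np.vstack([cv2.resize(im,(440,297)),cv2.resize(im2,(440,210))]))
E
```

```text
False
[-0.     -0.      0.0003] [-0.8 -0.9  0.6]
22.5333 [ 0.96  0.55 -0.55  1.36  0.17  1.39  0.62]
```

View pics/c6.png

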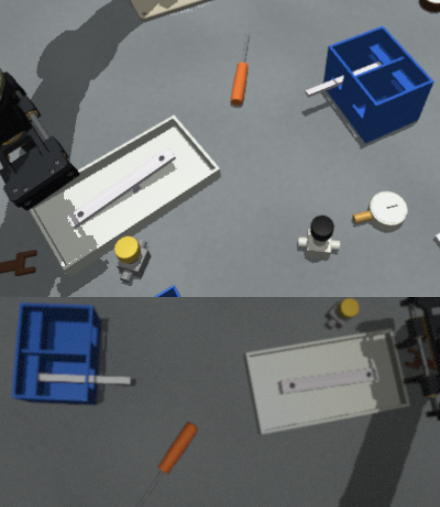

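The bar lies in the middle of the tray (lower panel, 278–377, 380) and the gripper is clear of it. The slim bar is still in its slot. I'll check the slim bar numerically and then hand in.

```bash
python3 - <<'E'
from h import *
b=grab_frame('top')
for f in(b['frame'],cv2.imread('pics/top.png')[...,::-1]):
    im=f[250:270,246:290].astype(int); m=((im.min(2)>120)&(im.max(2)-im.min(2)<50)); v,u=np.nonzero(m)
    print('slim end px',u.max()+246,v.mean()+250)
print(manip.get_obs()['ft_force'].round(2)); manip.sign_off()
E
```

```text
slim end px 273 258.5352941176471
slim end px 273 258.52095808383234
[-0.31 -0.16  0.89]
the job is handed in; nothing more can be done
```

The wide clamp bar is out of the bin and lying near the middle of the white kit tray, and I handed the job in at about 22.6 s. `sign_off()` reports no verdict.

**What I did:** I gripped the bar about 35 mm from its outer end. I tilted it 16° about its inner end to unhook the foot, then drew it out through its slot while raising it. I carried it level to the tray, lowered it to the floor and let go. At release, I expected the outer end to settle about 16 mm.

**Last checks:**
- **Clamp bar:** The final scene and top pictures show it wholly inside the tray, well away from the walls. I did not measure its final ends numerically.
- **Slim bar:** Its outer end is at the same pixel in the top view as at the start.
- **Gripper:** It was raised 150 mm clear, with a near-zero tool force.
- **Forces:** No force stop tripped. While unhooking and drawing out the bar, readings at the end of each step stayed below 3 N.
- **Disagreements:** The lowering move ended without its 4 N contact stop, about at the planned foot-contact height. After I drew the bar out, its inner end was about 3 pixels lower than predicted, so it sagged slightly in the grip.

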